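# Clamp a filament spool against its drag pad with the hub collar

### The arm

A 7-joint arm with a two-finger parallel gripper is mounted at the origin on the work surface. World frame = base frame: x ahead of the robot, y to its left, z up, the work surface at z = 0. Lengths are in m, angles in rad, forces in N, time in s.
With the tool pointing down it reaches from about 0.4 to 0.75 m from the base axis. Payload 19.5 kg.
Tool frame: the origin (TCP) lies at the very end of the fingers, on their centre line; the grasp point (between the pads) lies 19 mm behind it; z points along the fingers, y is the line along which they close (so a half turn about z gives the same grasp; the last joint's range is limited). The gripper opens to 85 mm and grips with 20 to 120 N. Pads are 22 mm wide; open, the fingers measure 114 mm over their backs; the gripper's body (76 mm by 85 mm) begins 54 mm behind the grasp point. The pads swing forward as they close: fully open they stand 13 mm farther back than shut.
Start: joints at [-1.322, 0.707, -0.028, 1.485, 0.022, 0.951, -0.075], TCP at [0.165, 0.551, 0.231] pointing down, gripper open.
Joint ranges: [-2.71, 2.71], [-0.32, 2.16], [-1.57, 1.52], [0, 2.45], [-1.46, 4.6], [0, 2.02], [-2.83, 2.83]. Speed limits (rad/s): [1.89, 1.89, 2.57, 2.57, 3.01, 3.01, 3.01].

### API

Orientations are given as a unit quaternion [x, y, z, w].
In Python, from rig import r gives the robot as it stands. The module is installed in compiled form; this text tells all that it offers. Calls block until the motion is done:
- r.goto(position, orientation): joint-space move of the TCP to a pose.
- r.move_straight(position, v=0.15, ori=None): straight line of the TCP; ori=None keeps the orientation; v is the mean speed in m/s.
- r.goto_joints(angles): joint-space move.
- r.set_gripper(opening): finger opening in m; the grip force is fixed at half the most; returns when the fingers have stopped.
- r.pause(seconds).
- r.ik(position, orientation): joint angles nearest the present ones, or None.
- r.read_state(): the state.
- r.get_image(name): name is "side" or "top" or "wrist"; returns a dict with "color" (480x640x3 uint8, red, green, blue), "K" (3x3 intrinsics, pixels), "R" (3x3) and "t" (3): a world point X has camera coordinates R X + t. Camera axes: x right, y down, z forward; pixel columns grow to the right and rows downward; lengths in m; the calibration is good to about 2 mm. A picture is of the moment at which its call begins. There is no depth.
A pose or a line that the arm cannot do raises r.Unreachable and nothing moves.
- r.hand_in(): hands the job in; it is judged then, once.
The state is a dict: "time_s": time; "qpos": joint angles; "joint_vel": joint speeds; "tau": joint torques, N m; "position": TCP position; "tcp_rot": TCP orientation; "force": force on the tool from outside, world axes, zero at the start; "ft_torque": the same for the moment, N m; "gripper_width": finger opening in m; "gripper_force": force on a finger pad.
Only numpy, scipy, OpenCV 4.12 (cv2) and the standard library are available. Lean on these libraries where they do the work, as an engineer would, in place of code of your own. Each camera call takes 0.05 s, during which the arm holds its last target. There are 200 camera calls.

### The job

On the spool stand, loosen the collar's clamping screw (about a quarter turn anticlockwise) before you move the collar, slide the collar along the rod until it has pushed the spool against its spring drag pad with about 8 N (4 to 12 N is good, never more than 20 N), and tighten the screw again fully there, so that the collar goes on pressing the spool when you let go. Leave the other things on the bench where they are.

Things in the scene. Friction and masses are not known exactly. Their poses are not given: they have to be found in the camera images.
- stand: spool stand fixed to the bench, place and yaw vary: base board x -65 to 105, y -185 to 185, 12 mm thick; two black uprights 50 mm wide, 14 thick, 120 tall at y -172 and +165 mm; a level steel rod 16 mm thick between them, 100 mm above the bench. Origin on the bench under the rod's middle, z up, y along the rod from the collar towards the spool and the drag pad behind it.
- collar: aluminium hub collar on the rod. Origin on the rod's axis straight below the screw, axes as the stand's. Knurled ring 36 mm across from y -12 to 12 mm, nose 25 mm across to y 48. It only slides along the rod. Screw tight: it is held, only forcing with some 8 N or more would drag it. Screw loose: about 1 N of drag, a little more when quick. It starts 15 to 75 mm short of the spool.
- nose_tip (a point): centre of the end face of the collar's nose (a black disc 34 mm across, 55 mm along y from the collar's origin), the face that is to press on the spool; axes as the stand's.
- screw (a joint): angle of the collar's clamping screw, rad: 0 = tight (starts at 0 to 0.1), grows as it is turned anticlockwise seen from above; off the rod from about 0.7, clearly loose from 1.0, end stops at 1.6 and -0.25. Tight again is below 0.3. It is stiff (0.05 to 0.2 N m) and stays where it is left.
- screw_grip (a point): centre of the screw's grip, an upright bar 10 mm thick, 36 long, 26 high, on top of the collar, 147 mm above the bench and 29 mm above the collar's ring. The frame turns with the screw: x across the 10 mm thickness (the way to pinch), y along the 36 mm, z up. At angle 0 the bar lies along the rod. It keeps its height while turning. Held by this bar, the loose collar can also be slid.
- spool: small grey spool on the rod. Origin at its centre on the rod's axis, axes as the stand's; 110 mm across, end faces at y -25 and 25 mm. It only slides along the rod, with about 1 N of drag, and stands some way short of the drag pad.
- pad_zone (a point): a fixed point on the rod's axis at the stand's y 88 mm, near the drag pad: a rubber-faced disc 44 mm across on the spool's far side, sprung along the rod with 2 N per mm from first touch, 16 mm of travel. Its rubber face stands up to 8 mm either side of this point, differing from run to run and not measured: feel for it.
- spare_collar: a plain loose ring, 36 mm across, 14 mm high, 18 mm hole, lying on the stand's base board (origin under its centre). Leave it.
- driver: a screwdriver, 170 mm long, lying on the bench on the robot's side of the stand (origin under its middle, x from handle to blade). Leave it.
- nozzle_jar: a small jar, 44 mm across, 50 mm tall, standing just beyond the stand (origin under its centre). Leave it.
- scraper: a print scraper, 200 mm long, lying to the left or right. Leave it.
- spare_spool: a second small spool, 110 mm across and 46 mm high, lying flat on the bench to one side (origin under its centre). Leave it.
- bracket: a white printed angle bracket, 60 x 35 x 40 mm, on the bench to one side. Leave it.
- glue: a slim white bottle, 32 mm across, 100 mm tall, standing to one side (origin under its centre). Leave it.

How it is judged:
On the way, in this order (a step that is already met when the one before it is completed fails the run):
1. the screw is loosened (beyond 0.9 rad) with the collar still within 6 mm of where it started (value of joint screw above 0.9 rad and distance of collar from where it was at the start of the episode below 0.006 m), for 0.1 s.
2. with the screw still loose, the collar presses the spool with 4 to 12 N (value of joint screw above 0.7 rad and contact force between collar and spool between 4 and 12 N), for 0.2 s.
At the end, for the whole second after the job is handed in: The screw is tight again (angle below 0.3 rad), the collar by itself presses the spool on its drag pad with 4 to 12 N, and collar and spool are at rest (under 5 mm/s) (value of joint screw below 0.3 rad and contact force between collar and spool between 4 and 12 N and linear speed of each of collar, spool below 0.005 m/s); the robot touches nothing.
It fails at once if the collar presses the spool with more than 20 N (contact force between collar and spool above 20 N).
It fails at once if another thing on the bench is shifted by more than 30 mm (distance of any of spare_collar, driver, nozzle_jar, scraper, spare_spool, bracket, glue from where it was at the start of the episode above 0.03 m).
It also fails if it takes over 64 s, if anything falls off the work surface, if the arm or the gripper's body presses on something with over 40 N, if the wrist force passes 120 N, or if a joint passes its speed limit or range.

## Working session

There is one attempt and no reset: what is moved stays moved. The work goes in short steps, each a Python script; the robot and the scene stay as the last script left them, time stands still between calls to the robot, and variables do not carry over. Pictures are saved under pics/ and viewed, at most 10 in all, crops included, and the job is handed in when it is done.

```bash
mkdir -p pics; cat > h.py <<'E'
from rig import r
import numpy as np, cv2
def snap(cam,fn):
    im=r.get_image(cam); cv2.imwrite('pics/'+fn,im['color'][:,:,::-1]); np.savez('pics/'+fn[:-4]+'.npz',K=im['K'],R=im['R'],t=im['t']); return im
def onplane(c,uv,z):
    K,R,t=c['K'],c['R'],c['t']; d=R.T@np.linalg.solve(K,[uv[0],uv[1],1.]); o=-R.T@t
    return o+d*(z-o[2])/d[2]
def proj(c,X):
    p=c['K']@(c['R']@np.array(X)+c['t']); return p[:2]/p[2]
E
python3 - <<'E'
from h import *
for n in('top','side'): 
    c=snap(n,n+'1.png'); print(n,-c['R'].T@c['t'],c['R'][2])
s=r.read_state(); print(s['time_s'],s['tcp_rot'],s['force'],s['gripper_width'])
E
```

```text
top [ 0.41065368 -0.00511344  1.43849717] [ 0.11809685  0.01698351 -0.99285684]
side [-0.22264443  1.11804446  1.31456502] [ 0.4187352  -0.62078742 -0.66278489]
0.1 [ 1.44855896e-01  9.89452656e-01 -4.55129621e-04 -6.09768100e-05] [-0.20784388 -0.17925309 -0.04418224] 0.08534815752357743
```

View pics/top1.png

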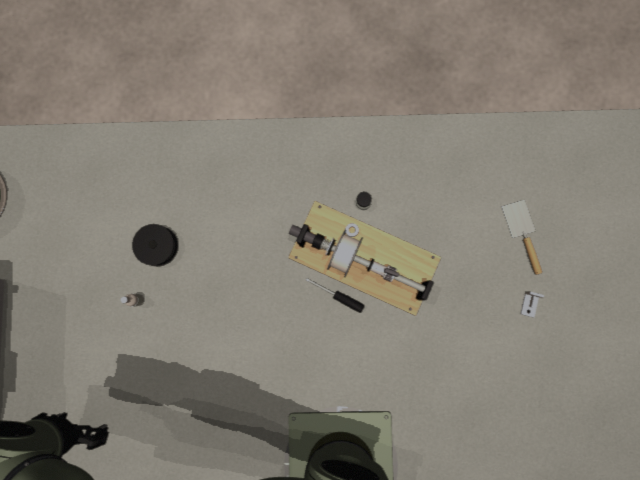

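View pics/side1.png

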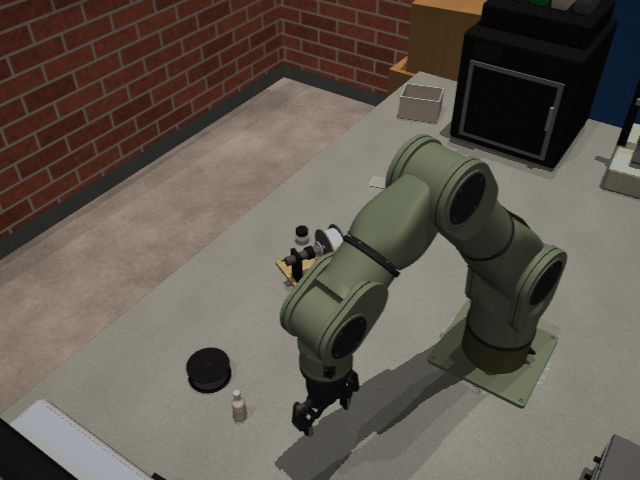

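The top view shows the board with corners at about (317,203), (440,257), (416,314) and (290,258). The collar and screw are near (388,272), the spool is near (345,252), and the drag pad is towards image left. I'll zoom in.

```bash
python3 - <<'E'
import cv2
from h import *
im=cv2.imread('pics/top1.png')[195:325,280:450]; cv2.imwrite('pics/top1z.png',cv2.resize(im,None,fx=4.5,fy=4.5,interpolation=cv2.INTER_CUBIC))
c=np.load('pics/top1.npz')
P=np.array([onplane(c,u,.012) for u in[(317,203),(440,257),(416,314),(290,258)]]);print(P, [np.linalg.norm(P[i]-P[i-1]) for i in range(4)])
# corners stand coords: (105,185),(105,-185),(-65,-185),(-65,185)
S=np.array([[.105,.185],[.105,-.185],[-.065,-.185],[-.065,.185]])
A,B=S-S.mean(0),P[:,:2]-P[:,:2].mean(0)
yaw=np.arctan2((A[:,0]*B[:,1]-A[:,1]*B[:,0]).sum(),(A*B).sum());Rz=np.array([[np.cos(yaw),-np.sin(yaw)],[np.sin(yaw),np.cos(yaw)]])
o=P[:,:2].mean(0)-Rz@S.mean(0);print(yaw,o)
f=lambda x,y,z:np.r_[o+Rz@[x,y],z]
for y in(-.172,.165):print(proj(c,f(0,y,.12)))
g=onplane(c,(389,271),.16);print(g,Rz.T@(g[:2]-o))
E
```

```text
[[ 0.67992714  0.04752895  0.012     ]
 [ 0.52714458 -0.27604303  0.012     ]
 [ 0.37879546 -0.20686483  0.012     ]
 [ 0.53288512  0.12200373  0.012     ]] [np.float64(0.1648267263431804), np.float64(0.3578286468179601), np.float64(0.163685931662565), np.float64(0.36317784232770345)]
-0.4418928949816887 [ 0.5116092  -0.06979077]
[428.97277657 290.15044343]
[303.06429383 234.12921408]
[ 0.484316  -0.1259912  0.16     ] [-0.00063733 -0.062474  ]
```

View pics/top1z.png

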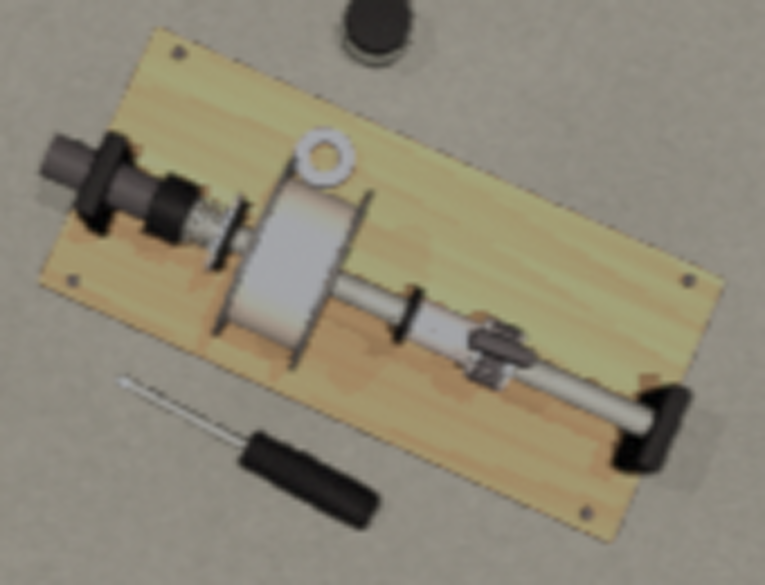

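The zoom shows the screw bar's centre at full-image pixel (392.2,272.1). The bar lies along the rod, and the nose is well short of the spool. Next I'll check reach and move above it for a wrist view.

```bash
cat >> h.py <<'E'
yaw=-0.4419; o=np.array([0.5116,-0.0698])
def Q(th): f=(th+np.pi/2)/2; return [np.cos(f),np.sin(f),0.,0.]
E
python3 - <<'E'
from h import *
c=np.load('pics/top1.npz')
g=onplane(c,(392.2,272.1),.16);print(g)
yd=np.array([-np.sin(yaw),np.cos(yaw)]);print('stand y',yd@(g[:2]-o), 'x',[np.cos(yaw),np.sin(yaw)]@(g[:2]-o))
for base in(yaw,yaw+np.pi):
  for a in(-.2,0,1.4):
    for s in(0,.06):
      q=r.ik(list(g[:2]+s*yd)+[.131],Q(base+a)); print(base,a,s,None if q is None else np.round(q,2))
E
```

```text
[ 0.48155256 -0.13347682  0.16      ]
stand y -0.07041008690519807 x 7.077937452508107e-05
-0.4419 -0.2 0 [ 0.11  0.76  0.17  1.88 -0.24  0.52 -0.2 ]
-0.4419 -0.2 0.06 [-0.04  0.78  0.24  1.83 -0.32  0.56 -0.24]
-0.4419 0 0 [ 0.14  0.76  0.12  1.88 -0.17  0.51 -0.06]
-0.4419 0 0.06 [-0.01  0.78  0.18  1.83 -0.24  0.55 -0.11]
-0.4419 1.4 0 [ 0.33  0.76 -0.22  1.87  0.29  0.54  0.88]
-0.4419 1.4 0.06 [ 0.2   0.77 -0.19  1.82  0.25  0.57  0.81]
2.699692653589793 -0.2 0 [ 0.53  0.81 -0.59  1.87  0.69  0.69  2.02]
2.699692653589793 -0.2 0.06 [ 0.42  0.83 -0.62  1.82  0.7   0.73  1.91]
2.699692653589793 0 0 [ 0.55  0.82 -0.64  1.86  0.73  0.71  2.18]
2.699692653589793 0 0.06 [ 0.45  0.84 -0.67  1.82  0.74  0.76  2.07]
2.699692653589793 1.4 0 [-0.21  0.93  0.85  1.89 -0.98  0.81 -1.  ]
2.699692653589793 1.4 0.06 [-0.32  0.94  0.85  1.84 -0.96  0.84 -1.15]
```

```bash
python3 - <<'E'
from h import *
r.goto([.4816,-.1335,.25],Q(yaw)); r.pause(.3)
c=snap('wrist','w1.png'); print(-c['R'].T@c['t'],proj(c,[.4816,-.1335,.16])); s=r.read_state();print(s['time_s'],s['position'],s['force'])
E
```

```text
[ 0.51775615 -0.05921961  0.39206761] [317.24714856 243.05687488]
3.1167 [ 0.48162046 -0.13339274  0.24998465] [-0.10136882  0.53354784  0.36381887]
```

View pics/w1.png

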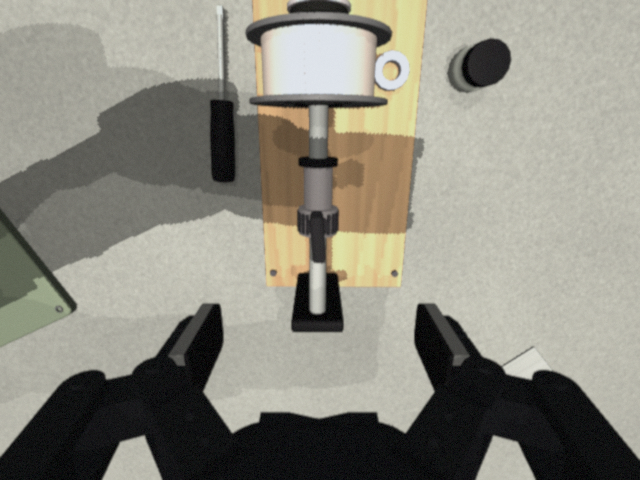

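The wrist view shows the rod vertical at u≈318, so the yaw is right. The bar spans roughly (315,212) to (320,262), the nose disc is at v≈160 and the spool face at v≈100. I'll compare these with the model and zoom.

```bash
python3 - <<'E'
from h import *
c=np.load('pics/w1.npz'); yd=np.array([-np.sin(yaw),np.cos(yaw)]);g=np.array([.4816,-.1335])
for y,z in((.018,.16),(-.018,.16),(-.018,.134),(.055,.117),(.12,.155)):print(y,z,proj(c,np.r_[g+y*yd,z]))
for v,z in((158,.117),(212,.16),(98,.155)):
  p=onplane(c,(318,v),z);print(v,yd@(p[:2]-g),np.array([np.cos(yaw),np.sin(yaw)])@(p[:2]-g))
p=[onplane(c,(318.5,120),.108),onplane(c,(318,290),.108)]; d=p[0]-p[1]; print('rod dir',np.arctan2(-d[0],d[1]))
im=cv2.imread('pics/w1.png')[80:320,240:400]; cv2.imwrite('pics/w1z.png',cv2.resize(im,None,fx=2.5,fy=2.5,interpolation=cv2.INTER_CUBIC))
E
```

```text
0.018 0.16 [317.22101616 219.36104587]
-0.018 0.16 [317.27208244 265.66593517]
-0.018 0.134 [317.38288091 253.06365515]
0.055 0.117 [317.36785816 160.41243538]
0.12 0.155 [317.07825982  61.60109053]
158 0.05688932276855634 0.0005072900310440116
212 0.023420969946612247 0.0005592680408976463
98 0.0987048033442279 0.0005760429091176966
rod dir -0.4448588500942426
```

View pics/w1z.png

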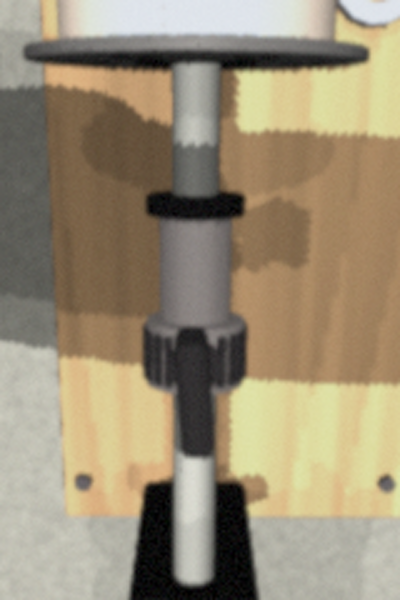

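The bar centre agrees with the prediction to about 1 mm, the screw angle is about 0.05, and the gap from nose to spool is about 43 mm. Grasp and loosen.

```bash
cat >> h.py <<'E'
yaw=-0.4434; xd=np.array([np.cos(yaw),np.sin(yaw)]); yd=np.array([-np.sin(yaw),np.cos(yaw)]); G=np.array([.4816,-.1335])+.0003*xd
P=lambda s,z=.131:list(G+s*yd)+[z]
def st(m=''):
    s=r.read_state(); f=np.array(s['force']); p=np.array(s['position'])[:2]-G
    print(m,'t%.2f s=%.4f x=%.4f fx=%.2f fy=%.2f fz=%.2f mz=%.3f w=%.4f gf=%.1f'%(s['time_s'],yd@p,xd@p,f[:2]@xd,f[:2]@yd,f[2],s['ft_torque'][2],s['gripper_width'],s['gripper_force'])); return s
E
python3 - <<'E'
from h import *
r.move_straight(P(0),v=.12,ori=Q(yaw+.04)); st('down')
r.set_gripper(0.0); st('grip')
for a in(.35,.7,1.05,1.4):
    r.move_straight(P(0),ori=Q(yaw+a)); st(a)
r.pause(.2); st()
snap('wrist','w2.png')
E
```

```text
down t4.26 s=0.0000 x=0.0002 fx=0.09 fy=0.35 fz=0.42 mz=-0.039 w=0.0852 gf=0.0
grip t4.93 s=0.0000 x=-0.0007 fx=-5.78 fy=-0.92 fz=8.94 mz=0.171 w=0.0092 gf=58.5
0.35 t5.39 s=0.0001 x=-0.0004 fx=-5.25 fy=1.04 fz=7.97 mz=0.055 w=0.0091 gf=58.9
0.7 t5.89 s=-0.0001 x=-0.0001 fx=-2.77 fy=0.58 fz=6.57 mz=0.027 w=0.0091 gf=58.8
1.05 t6.39 s=-0.0001 x=0.0001 fx=-0.83 fy=1.07 fz=6.95 mz=-0.000 w=0.0090 gf=58.7
1.4 t6.89 s=-0.0001 x=0.0003 fx=-0.84 fy=0.54 fz=5.20 mz=-0.016 w=0.0091 gf=58.7
 t7.09 s=-0.0000 x=0.0003 fx=-0.45 fy=0.90 fz=6.13 mz=-0.025 w=0.0090 gf=58.7
```

View pics/w2.png

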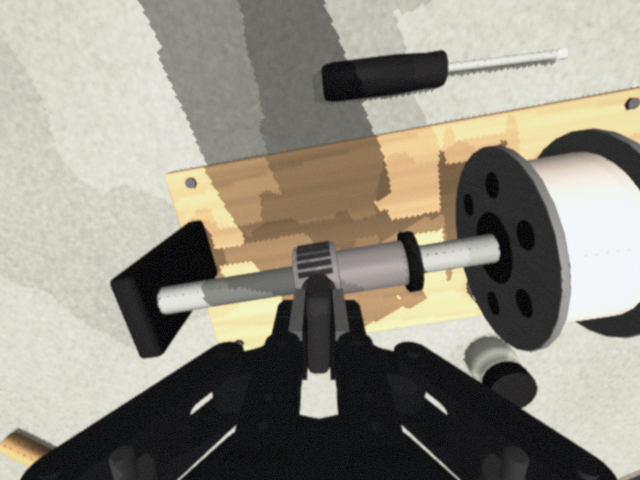

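The bar turned with the gripper and sits aligned between the pads, so the screw is loose at about 1.4. The nose disc is at (410,262) and the spool face at about u≈495. Now I'll slide it and feel for the pad.

```bash
python3 - <<'E'
from h import *
def fy(n=4):
    a=[]
    for _ in range(n): r.pause(.05); a.append(np.array(r.read_state()['force'])[:2]@yd)
    return np.mean(a)
q=Q(yaw+1.4)
f0=fy(); 
r.move_straight(P(.02),v=.05); r.move_straight(P(.032),v=.03); st(); f1=fy(); print('f0',f0,'f1',f1)
s=.032
while s<.075:
    s+=.002; r.move_straight(P(s),v=.015); f=fy(2); print('%.4f %.2f'%(s,f-f0))
    if f-f0<-4.5: break
st()
E
```

```text
t8.44 s=0.0322 x=0.0003 fx=0.82 fy=1.41 fz=5.80 mz=-0.029 w=0.0091 gf=58.7
f0 -0.2682994767223036 f1 1.0885614638149244
0.0340 1.71
0.0360 1.96
0.0380 0.85
0.0400 0.62
0.0420 1.51
0.0440 0.33
0.0460 0.15
0.0480 0.14
0.0500 -0.16
0.0520 0.12
0.0540 -0.60
0.0560 -2.66
0.0580 -5.54
 t13.62 s=0.0571 x=0.0004 fx=-0.03 fy=-5.83 fz=6.74 mz=-0.030 w=0.0091 gf=59.0
```

Spool contact comes at s≈43 mm and pad contact at about 54 mm. The contact force is now about 7 N by both the force reading and the spring estimate. Hold, then tighten in steps.

```bash
python3 - <<'E'
from h import *
r.pause(.5); st('hold'); r.pause(.1); st('hold')
for a in(1.05,.7,.5,.3,.1,-.08):
    r.move_straight(P(.058),ori=Q(yaw+a)); r.pause(.1); st(a)
r.pause(.3); st('end')
E
```

```text
hold t14.12 s=0.0571 x=0.0004 fx=1.09 fy=-6.10 fz=7.31 mz=-0.014 w=0.0094 gf=59.0
hold t14.22 s=0.0570 x=0.0004 fx=1.93 fy=-5.46 fz=6.46 mz=-0.062 w=0.0090 gf=59.0
1.05 t14.82 s=0.0568 x=0.0003 fx=-0.18 fy=-7.98 fz=6.84 mz=0.031 w=0.0088 gf=59.0
0.7 t15.43 s=0.0567 x=0.0001 fx=-1.72 fy=-9.61 fz=7.49 mz=0.002 w=0.0088 gf=59.1
0.5 t15.88 s=0.0566 x=-0.0000 fx=-2.95 fy=-9.45 fz=8.71 mz=0.008 w=0.0089 gf=59.2
0.3 t16.32 s=0.0565 x=-0.0002 fx=-3.83 fy=-10.72 fz=8.87 mz=-0.018 w=0.0094 gf=59.3
0.1 t16.77 s=0.0565 x=-0.0005 fx=-6.92 fy=-10.06 fz=10.85 mz=-0.036 w=0.0090 gf=59.6
-0.08 t17.21 s=0.0565 x=-0.0006 fx=-7.55 fy=-9.63 fz=12.29 mz=0.000 w=0.0091 gf=59.8
end t17.51 s=0.0565 x=-0.0007 fx=-7.46 fy=-10.54 fz=12.85 mz=0.029 w=0.0089 gf=59.8
```

While turning back, the reaction rose to about 10 N because the bar sits slightly off-centre in the grip. That's near the 12 N limit, so I'll loosen to about 0.85, back off, re-advance to about 7 N and tighten again.

```bash
python3 - <<'E'
from h import *
def fy(n=6):
    a=[]
    for _ in range(n): r.pause(.04); a.append(np.array(r.read_state()['force'])[:2]@yd)
    return np.mean(a)
for a in(.4,.9): r.move_straight(P(.058),ori=Q(yaw+a)); r.pause(.1); st(a)
r.move_straight(P(.048),v=.02); print('back',fy())   # clear of pad force? baseline
s=.051; r.move_straight(P(s),v=.02); print('.051',fy())
while s<.058:
    s+=.0005; r.move_straight(P(s),v=.01); f=fy(); print('%.4f %.2f'%(s,f))
    if f<-5.8: break
st()
for a in(.6,.3,.1,-.08):
    r.move_straight(P(s),ori=Q(yaw+a)); print(a,fy())
st('end')
E
```

```text
0.4 t18.24 s=0.0566 x=-0.0002 fx=-4.33 fy=-8.90 fz=9.22 mz=-0.063 w=0.0092 gf=59.2
0.9 t18.99 s=0.0569 x=0.0002 fx=-1.41 fy=-6.79 fz=6.59 mz=0.034 w=0.0091 gf=59.0
back -1.0230437586066081
.051 1.160050851489882
0.0515 0.03
0.0520 -0.50
0.0525 -0.32
0.0530 -1.37
0.0535 -2.22
0.0540 -2.85
0.0545 -3.59
0.0550 -4.11
0.0555 -4.74
0.0560 -5.46
0.0565 -6.68
 t25.94 s=0.0555 x=0.0002 fx=-1.31 fy=-7.13 fz=7.30 mz=-0.038 w=0.0093 gf=59.0
0.6 -6.873686973104346
0.3 -7.798197327419994
0.1 -8.251773234838138
-0.08 -8.581469116440738
end t28.52 s=0.0553 x=-0.0006 fx=-8.43 fy=-8.50 fz=11.97 mz=0.001 w=0.0091 gf=59.9
```

The contact is now about 7.5–8.5 N and tight. Release, retreat and look.

```bash
python3 - <<'E'
from h import *
r.set_gripper(.085); st('open'); r.move_straight(P(.0555,.25),v=.12); r.pause(.3); st('up')
c=snap('wrist','w3.png'); print([proj(c,P(.0555+d,z)) for d,z in((.018,.16),(-.018,.16),(.055,.117))])
E
```

```text
open t29.24 s=0.0565 x=0.0000 fx=0.25 fy=-0.06 fz=-0.57 mz=-0.042 w=0.0851 gf=0.0
up t30.68 s=0.0555 x=-0.0001 fx=-0.41 fy=0.46 fz=-0.17 mz=0.022 w=0.0848 gf=0.0
[array([315.2538554 , 219.30088601]), array([319.2532734, 265.5035192]), array([311.91333205, 160.44950842])]
```

View pics/w3.png

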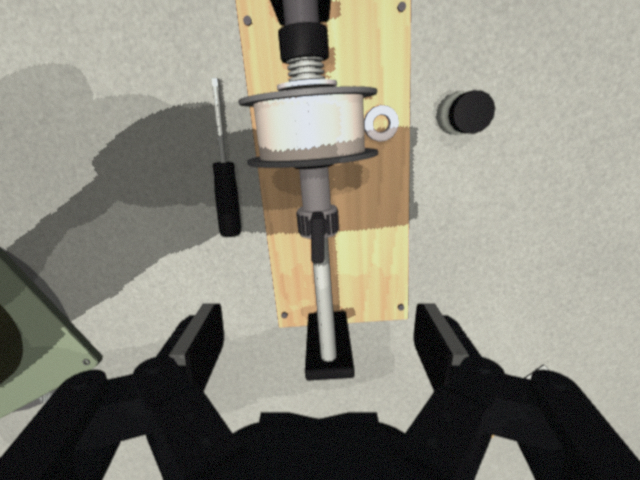

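The bar lies along the rod, from (316,213) to (319,262). The nose is on the spool at v≈160, the spool is against the pad, and the spare ring, driver and jar are where they were.

```bash
python3 -c "
from h import *
print(r.hand_in())"
```

```text
the job is handed in; nothing more can be done
None
```

I handed in the job at about 31 s of the 64 s limit: the collar is clamped against the spool at an estimated 7.5–8.5 N (from the wrist force, not measured after release), the screw is tight again and the gripper is clear; no verdict came back.

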